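# Lock the cutting tools away behind the latched gate

### The job

The craft session is over: lock away the cutting tools that are lying on the table. Lift the gate's latch, swing the gate wide open, draw the tool tray right out and press each tool fully down into the cut-out of its own shape; then push the tray fully home and shut the gate so that the latch bar drops back into its catch. Leave the model house, the glue stick and the cup where they stand.

Things in the scene. Friction and masses are not known exactly. Their poses are not given: they have to be found in the camera images.
- cabinet: Low plywood tool cabinet fixed on the table, 290 deep (x), 336 wide (y), 180 mm high. Origin: centre of its underside; front looks to its -x, z up. Two 18 mm side cheeks run the full depth; the top board and the drawer fronts stand 60 mm back from the cheeks' front edges, leaving a hand gap open from above behind the gate. The lower drawer front is fixed.
- gate (a joint): Angle of the barred steel gate over the cabinet's front, rad: 0 shut; grows as it swings out towards the robot and round to the left (+y, the hinge side); stop at 1.9. Stays where it is left. It cannot pass the drawn-out tray, which needs it about 1.4 open or more.
- gate_hinge (a point): Point on the gate's upright hinge axis, 155 mm above the table, at the front edge of the left cheek. Frame turns with the gate: the leaf runs from here along -y, its outer side is -x, z up. Leaf: 10 mm thick, from 11 to 307 mm from the axis, from 20 to 170 mm above the table.
- gate_rail (a point): Top edge of the gate's 30 mm high, 10 mm thick top rail, 85 mm from the hinge axis, 170 mm above the table: a clear place to pinch the leaf from above, closing along x. Frame as gate_hinge. From 135 mm from the hinge axis outwards the latch bar lies in front of the rail.
- latch (a joint): Angle of the gravity latch bar, rad: 0 level; grows as it is lifted, stop at 0.6; falls back by its weight (about 1 N at the knob). Pivoted on the gate's outer face, 149 mm from the hinge axis, it reaches past the leaf's free end into the catch. Above 0.1 it is clear of the catch and the gate can be pulled; with the gate over 0.15 open it may be let down.
- latch_knob (a point): Centre of the latch bar's round wooden knob, 24 mm diameter, 22 mm long (x), on a stem 39 mm out (-x) from the bar, 53 mm out from the leaf's middle, 100 mm from the bar's pivot (30 mm of lift turns it 0.3 rad), 249 mm from the hinge axis; 150 mm above the table when down. Pinch it from above, closing along y. Frame turns with gate and bar.
- catch (a point): Top of the nose of the steel catch on the right cheek's front edge, 16 mm wide (y), reaching 60 mm forward of the cheek. The nose stands in front of the dropped bar, 8 mm above the bar's middle; its front is a slope, so a gate pushed shut lifts the bar by itself (about 6 N at gate_rail) and the bar drops in behind the nose.
- tray (a joint): How far the tool tray is drawn out, m: 0 home, 0.207 fully out (stop), clear of the top board. About 2.5 N of friction; stays where it is left.
- tray_knob (a point): Centre of the tray's round wooden knob, 24 mm diameter, 22 mm long (x), 34 mm in front of the tray's front panel (top of the panel 164 mm above the table), 145 mm above the table. Pinch it from above, closing along y. The tray comes out along -x of this frame.
- cutout_scissors (a point): Where the seated scissors' origin lies, on their cut-out's floor, same axes. The tray has black foam 8 mm thick with cut-outs to a yellow floor 116 mm above the table, each the stepped outline of its tool plus 3 mm play all round (one way round only). From the robot, left to right: knife, pliers, cutters, scissors, spaced 57, 71, 76 mm. Walls beside the foam are level with it.
- cutout_pliers (a point): The same for the pliers.
- cutout_knife (a point): The same for the knife.
- cutout_cutters (a point): The same for the side cutters.
- scissors: Scissors, 160 mm long (x): two finger loops at -x, 70 mm wide together, 14 mm thick; blades 14 mm wide, 8 thick to +x. Grip the shank, a block 24 mm wide (y), 16 mm thick, x = -34 to 10 mm; balances at x = -7. Lies flat on the table at the right. Origin: centre of the underside of its outline, z up. None if absent. 90 g.
- pliers: Combination pliers, 160 mm long (x), jaws to +x: joint block 28 mm wide (y), 16 mm thick from x = 0 to 42 mm (grip here, balances at 16); jaws 22 mm wide; two handles 14 mm thick spread to 56 mm at x = -80. Lies flat on the table at the right. Origin: centre of the underside of its outline, z up. None if absent. 190 g.
- knife: Utility knife, 150 mm long (x): body 26 mm wide (y), 18 mm thick, x = -35 to 75 mm (balances at 6); nose and blade 16 mm wide, 12 mm thick to x = -75, so the blade points to -x. Lies flat on the table at the right. Origin: centre of the underside of its outline, z up. None if absent. 80 g.
- cutters: Side cutters, smaller than the pliers, 125 mm long (x), jaws to +x: joint block 26 mm wide (y), 16 mm thick, x = 0 to 34 mm (grip here, balances at 12); jaws 20 mm wide; two handles 14 mm thick spread to 56 mm at x = -62. Lies flat on the table at the right. Origin: centre of the underside of its outline, z up. None if absent. 120 g.
- house: Bystander: small cardboard model house, 85 x 124 x 115 mm, origin at the centre of its underside.
- glue_stick: Bystander: glue stick standing upright, 30 mm diameter, 100 mm high, origin at the centre of its underside.
- cup: Bystander: white cup, 78 mm across, 92 mm high, origin at the centre of its underside.
Things that resemble listed ones, but are neither listed nor needed, are in the scene too. Leave any green or turquoise look-alike of the knife alone. Leave any purple look-alike of the cutters alone.

How it is judged:
By the outcome, as a careful person would: the job done as asked, in the order asked, and still so for the second after the job is handed in, with the robot touching nothing.
Of scissors, pliers, knife, cutters only 2 to 3 are there at a start; the rules pass over those that are not, and their reading is None.
At some moment in a run one of scissors, pliers, knife, cutters may be knocked a few centimetres aside while the robot is not near it.
It also fails if it takes over 210 s, if anything falls off the work surface, if the arm or the gripper's body presses on something with over 40 N, if the wrist force passes 120 N, or if a joint passes its speed limit or range.

### The arm

A 7-joint arm with a two-finger parallel gripper is mounted at the origin on the work surface. World frame = base frame: x ahead of the robot, y to its left, z up, the work surface at z = 0. Lengths are in m, angles in rad, forces in N, time in s.
With the tool pointing down it reaches from about 0.425 to 0.95 m from the base axis. Payload 4.7 kg.
Tool frame: the origin (TCP) lies at the very end of the fingers, on their centre line; the grasp point (between the pads) lies 19 mm behind it (bot.grasp_offset is the distance from the TCP to the grasp point, in m); z points along the fingers, x is the direction in which the jaws open and shut, and the axes are right-handed (so a half turn about z gives the same grasp; the last joint's range is limited). The gripper opens to 87 mm and grips with 3 to 60 N. Pads are 19 mm wide; open, the fingers measure 117 mm over their backs; the gripper's body (75 mm by 190 mm) begins 51 mm behind the grasp point.
Start: joints at [1.28, 0.469, -0.049, 1.532, 0.024, 1.141, -0.082], TCP at [0.175, -0.652, 0.223] pointing down, gripper open.
Joint ranges: [-2.59, 2.59], [-0.33, 1.99], [-1.39, 1.29], [0.1, 2.45], [-1.04, 4.18], [0.21, 1.99], [-2.66, 2.66]. Speed limits (rad/s): [2.57, 2.57, 3.14, 3.14, 3.14, 3.14, 3.14].

### API

Orientations are given as [roll, pitch, yaw] about the fixed x, y, z axes, in that order (R = Rz(yaw) Ry(pitch) Rx(roll)).
In Python, from rig import bot, eyes, finish_job, models gives the robot as it stands. Calls block until the motion is done:
- bot.move_pose(position, orientation): joint-space move of the TCP to a pose.
- bot.movel(position, attitude=None, velocity=0.15, max_force=None): straight line of the TCP; attitude=None keeps the orientation; velocity is the mean speed in m/s. With max_force (N) it stops when the force on the tool has changed by that much, and returns True; else False.
- bot.set_joints(angles): joint-space move.
- bot.gripper_to(opening, force=None): finger opening in m; force is the grip in N (None keeps the last); returns when the fingers have stopped.
- bot.sleep(seconds).
- bot.inverse_kinematics(position, orientation): joint angles nearest the present ones, or None.
- eyes.read_camera(name): name is "scene" or "top" or "wrist"; returns (picture, depth): 384x512x3 uint8, red, green, blue; 384x512 float32, m along the optical axis (not along the pixel's ray), 0 where there is no reading.
- eyes.camera_model(name): a dict with "fx", "fy", "cx", "cy" (pixels), "camera_from_world" (4x4, takes a point from world to camera coordinates). Camera axes: x right, y down, z forward; pixel columns grow to the right and rows downward; lengths in m; the calibration is good to about 2 mm. A picture is of the moment at which its call begins: read the wrist's pose just before it. camera_model takes no time and is no camera call; for the wrist camera it gives the pose at the moment of the call.
A pose or a line that the arm cannot do raises bot.PlanningError and nothing moves.
- finish_job(): hands the job in, once; it reports no verdict.
Trained networks look in the newest picture that a camera, given by its name, has taken for a name from the list of things; names that differ only in an ending like _2 or _b are one class to them, and where a whole thing is asked for, a point or a joint stands for the part that bears it (a point fixed in the world has none). Each returns a list of dicts, best first, with "p" (0 to 1); they miss things now and then, are a little off and sometimes report something else, mostly with a low value. They report only what shows in the picture. A call takes as long as a camera call. They do not tell look-alikes from the thing itself.
- models.look_for(query, camera): "pixel" ([column, row] in pixels, amid what is visible of it).
- models.pinpoint(query, camera): "pixel" ([column, row] in pixels: a listed point, or the origin of a listed thing).
Readings, each from a call of its own:
- bot.get_time_s(): time.
- bot.get_q(): joint angles.
- bot.get_qd(): joint speeds.
- bot.get_joint_efforts(): joint torques, N m.
- bot.get_tcp_pos(): TCP position.
- bot.get_ee_rot(): TCP orientation.
- bot.get_ft_force(): force on the tool from outside, world axes, zero at the start.
- bot.get_ft_torque(): the same for the moment, N m.
- bot.get_opening(): finger opening in m.
Only numpy, scipy, OpenCV 4.12 (cv2) and the standard library are available. Lean on these libraries where they do the work, as an engineer would, in place of code of your own. Each camera call takes 0.05 s, during which the arm holds its last target. There are 200 camera calls.

## Working session

There is one attempt and no reset: what is moved stays moved. The work goes in short steps, each a Python script; the robot and the scene stay as the last script left them, time stands still between calls to the robot, and variables do not carry over. Pictures are saved under pics/ and viewed, about 12 in all and at most 16, crops included, and the job is handed in when it is done.

```bash
ls; mkdir -p pics; cat > h.py <<'E'
from rig import bot, eyes, finish_job, models
import numpy as np, cv2
def unproj(cam,px,depth=None,z=None,m=None):
    m=m or eyes.camera_model(cam); T=np.linalg.inv(np.array(m["camera_from_world"]))
    r=np.array([(px[0]-m["cx"])/m["fx"],(px[1]-m["cy"])/m["fy"],1.])
    if z is not None:
        d=T[:3,:3]@r; return T[:3,3]+d*(z-T[2,3])/d[2]
    return T[:3,:3]@(r*depth)+T[:3,3]
def proj(cam,p,m=None):
    m=m or eyes.camera_model(cam); T=np.array(m["camera_from_world"]); c=T[:3,:3]@np.array(p)+T[:3,3]
    return np.array([m["fx"]*c[0]/c[2]+m["cx"],m["fy"]*c[1]/c[2]+m["cy"]])
def cloud(cam,D,m=None):
    m=m or eyes.camera_model(cam); T=np.linalg.inv(np.array(m["camera_from_world"]))
    v,u=np.mgrid[:D.shape[0],:D.shape[1]]
    P=np.stack([(u-m["cx"])/m["fx"]*D,(v-m["cy"])/m["fy"]*D,D],-1)
    return P@T[:3,:3].T+T[:3,3]
def save(n,im,s=1.5): cv2.imwrite(f"pics/{n}.png",cv2.resize(im[...,::-1],None,fx=s,fy=s,interpolation=cv2.INTER_CUBIC))
E
python3 - <<'E'
from h import *
for c in ("scene","top"):
    im,D=eyes.read_camera(c); save(c+"0",im,1.55); np.savez(f"{c}0.npz",im=im,D=D)
    m=eyes.camera_model(c); print(c,np.linalg.inv(np.array(m["camera_from_world"]))[:3].round(3).tolist(),m["fx"])
    C=cloud(c,D)
    for n in "cabinet gate_hinge gate_rail latch_knob catch tray_knob scissors pliers knife cutters house glue_stick cup".split():
        for r in models.pinpoint(n,c)[:4]:
            px=np.array(r["pixel"]); i,j=int(np.clip(px[1],0,383)),int(np.clip(px[0],0,511))
            print(n,round(r["p"],2),px.round(0),C[i,j].round(3))
print(bot.get_tcp_pos(),bot.get_ee_rot(),bot.get_time_s())
E
```

```text
pics
scene [[-0.292, 0.596, -0.748, 1.738], [0.956, 0.188, -0.223, 0.322], [0.008, -0.781, -0.625, 1.151]] 485.98605630120466
cabinet 0.48 [132. 194.] [ 0.571 -0.488  0.05 ]
gate_hinge 0.89 [339. 220.] [0.63  0.253 0.18 ]
gate_rail 0.62 [311. 211.] [0.601 0.162 0.168]
latch_knob 0.63 [265. 193.] [0.553 0.001 0.159]
catch 0.74 [244. 193.] [ 0.39  -0.129  0.002]
tray_knob 0.65 [241. 195.] [ 0.577 -0.073  0.152]
tray_knob 0.43 [287. 219.] [0.678 0.105 0.181]
scissors 0.47 [132. 194.] [ 0.571 -0.488  0.05 ]
pliers 0.72 [185. 190.] [ 0.435 -0.346 -0.001]
knife 0.72 [220. 162.] [ 0.225 -0.282  0.005]
knife 0.53 [163. 161.] [ 0.299 -0.5    0.013]
knife 0.5 [174. 222.] [ 0.609 -0.312  0.   ]
cutters 0.51 [264. 188.] [ 0.344 -0.061  0.007]
cutters 0.41 [226. 193.] [ 0.42  -0.186  0.011]
house 0.9 [132. 194.] [ 0.574 -0.485  0.057]
glue_stick 0.48 [173. 250.] [ 0.752 -0.252  0.018]
cup 0.8 [396. 278.] [0.674 0.449 0.036]
top [[-0.027, -0.99, 0.135, 0.339], [-1.0, 0.028, 0.001, -0.016], [-0.005, -0.135, -0.991, 1.231]] 351.2776523608494
cabinet 0.92 [220. 125.] [0.701 0.081 0.18 ]
gate_hinge 0.8 [166. 159.] [0.604 0.259 0.153]
gate_rail 0.77 [192. 155.] [0.608 0.171 0.169]
latch_knob 0.72 [248. 170.] [0.56  0.002 0.16 ]
catch 0.74 [265. 163.] [ 0.582 -0.055  0.156]
tray_knob 0.83 [215. 149.] [0.629 0.104 0.154]
pliers 0.83 [350. 217.] [ 0.416 -0.35  -0.004]
knife 0.71 [391. 249.] [ 0.298 -0.477  0.016]
knife 0.5 [340. 169.] [ 0.585 -0.32   0.016]
cutters 0.68 [306. 218.] [ 0.412 -0.193  0.013]
cutters 0.46 [269. 242.] [ 0.337 -0.066  0.001]
house 0.74 [339. 167.] [ 0.593 -0.318  0.011]
house 0.68 [400. 185.] [ 0.507 -0.494  0.091]
house 0.52 [213. 147.] [0.64  0.108 0.149]
glue_stick 0.48 [318. 130.] [ 0.724 -0.247  0.031]
cup 0.58 [122. 162.] [0.617 0.431 0.063]
[ 0.17477548 -0.65200546  0.22256834] [-3.14155238e+00 -8.38268724e-05 -1.30895780e+00] 1.4
```

View pics/top0.png

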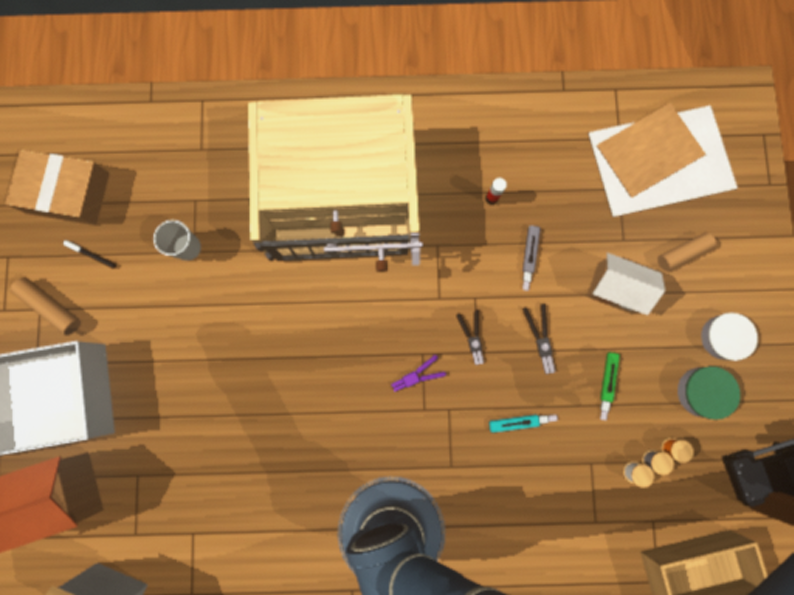

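View pics/scene0.png

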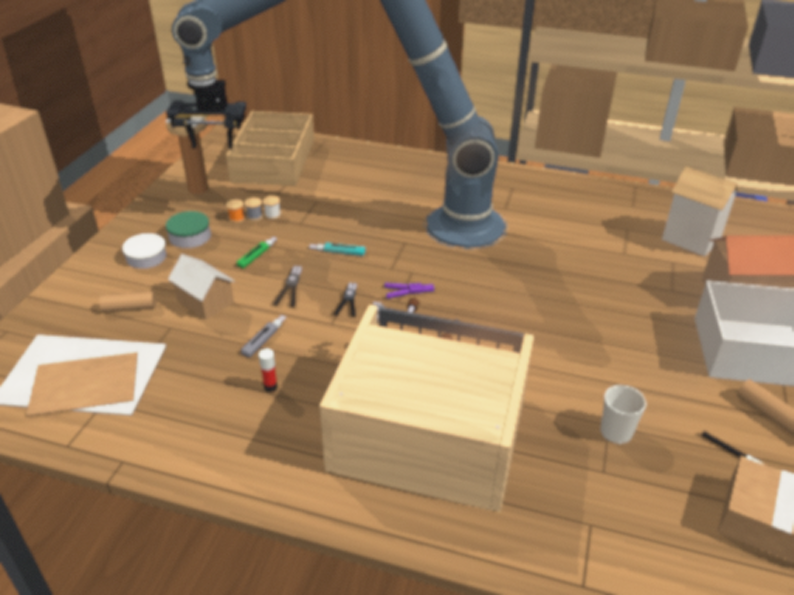

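The top view shows the grey knife at native (342,166), black-handled pliers at (350,217) and black-handled cutters at (306,216). There are no scissors. The decoys are the purple cutters (268,242), the turquoise knife (337,273) and the green knife (394,249). The white cup is at (111,154), not the round tins. I'll take the grey and black tools, with close-ups from the wrist camera next.

```bash
python3 - <<'E'
from h import *
z=np.load("top0.npz"); C=cloud("top",z["D"])
M=(abs(C[...,2]-.18)<.006)&(C[...,1]>-.15)&(C[...,1]<.32)&(C[...,0]>.5)
r=cv2.minAreaRect((C[M][:,:2]*1000).astype(np.float32)); print(M.sum(),r)
for n,p,yaw in (("cab",[.53,.10,.42],0),("tools",[.44,-.27,.42],0)):
    for a in (-np.pi/2,0,np.pi/2,np.pi):
        q=bot.inverse_kinematics(p,[np.pi,0,a]); print(n,a,None if q is None else np.round(q,2))
bot.move_pose([.44,-.27,.40],[np.pi,0,-np.pi/2])
im,D=eyes.read_camera("wrist"); m=eyes.camera_model("wrist"); np.savez("w1.npz",im=im,D=D,T=np.array(m["camera_from_world"])); save("w1",im,1.5)
print({k:m[k] for k in("fx","fy","cx","cy")},np.linalg.inv(np.array(m["camera_from_world"]))[:3].round(3).tolist())
C=cloud("wrist",D,m); print((C[D>0][:,2]).min(),np.percentile(C[D>0][:,2],[5,50,95]))
for n in "pliers knife cutters".split():
    for r in models.pinpoint(n,"wrist")[:4]: print(n,round(r["p"],2),np.round(r["pixel"]),unproj("wrist",r["pixel"],z=0,m=m).round(4))
print(bot.get_time_s())
E
```

```text
7692 ((753.91748046875, 101.03679656982422), (302.126953125, 336.0113525390625), 1.3331319093704224)
cab -1.5707963267948966 [ 0.55  0.26 -1.03  1.51  0.23  1.5  -2.04]
cab 0 [ 0.57  0.27 -1.04  1.51  0.23  1.5  -0.48]
cab 1.5707963267948966 [ 0.65  0.32 -1.19  1.5   0.3   1.52  1.03]
cab 3.141592653589793 [ 0.64  0.31 -1.18  1.5   0.29  1.52  2.61]
tools -1.5707963267948966 [ 0.69  0.1  -0.25  1.58  0.03  1.46 -1.13]
tools 0 [ 0.93  0.13 -0.52  1.57  0.06  1.46  0.41]
tools 1.5707963267948966 [ 1.1   0.15 -0.72  1.56  0.1   1.46  1.95]
tools 3.141592653589793 [-0.51  0.11  1.11  1.64 -0.1   1.45 -2.53]
{'fx': 302.94197751164506, 'fy': 302.94197751164506, 'cx': 254.21793856366128, 'cy': 193.26415779629139} [[-0.003, -0.963, -0.268, 0.514], [-1.0, 0.002, 0.002, -0.272], [-0.002, 0.268, -0.963, 0.562]]
-0.003789554631656422 [-0.00071463  0.00219133  0.51281517]
pliers 0.56 [297. 163.] [ 0.4165 -0.3515  0.    ]
pliers 0.31 [396. 108.] [ 0.5154 -0.5248  0.    ]
knife 0.84 [268. 257.] [ 0.2216 -0.2999  0.    ]
knife 0.75 [366. 222.] [ 0.2972 -0.492   0.    ]
knife 0.74 [287.  56.] [ 0.6014 -0.3281  0.    ]
cutters 0.88 [148. 206.] [ 0.3327 -0.0639  0.    ]
cutters 0.82 [214. 164.] [ 0.415  -0.1954  0.    ]
3.4083
```

View pics/w1.png

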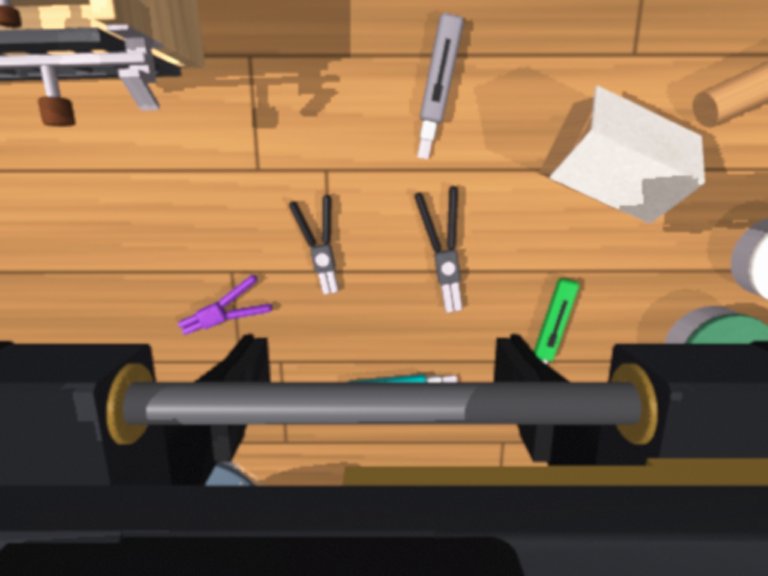

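The wrist picture confirms it: grey knife (295,55 native), black-handled pliers (298,170) and cutters (215,165), with green, turquoise and purple decoys apart from them. Next, the cabinet front close up.

```bash
python3 - <<'E'
from h import *
bot.move_pose([.50,.10,.34],[np.pi,0,-np.pi/2])
im,D=eyes.read_camera("wrist"); m=eyes.camera_model("wrist"); np.savez("w2.npz",im=im,D=D,T=np.array(m["camera_from_world"])); save("w2",im,1.5)
C=cloud("wrist",D,m)
for n,z in (("gate_hinge",.155),("gate_rail",.17),("latch_knob",.15),("catch",.158),("tray_knob",.145)):
    for r in models.pinpoint(n,"wrist")[:3]:
        px=np.array(r["pixel"]); j,i=np.clip(px.astype(int),0,[511,383]); print(n,round(r["p"],2),px.round(0),unproj("wrist",px,z=z,m=m).round(4),C[i,j].round(3))
X=C.reshape(-1,3); X=X[(D.ravel()>0)]
M=(abs(X[:,2]-.18)<.005)&(X[:,0]>.64)
# top board front edge: min x per y bin
for y in np.arange(-.06,.27,.02):
    s=X[M&(abs(X[:,1]-y)<.005)]
    g=X[(abs(X[:,2]-.170)<.005)&(abs(X[:,1]-y)<.005)&(X[:,0]<.64)&(X[:,0]>.57)]
    print(round(y,2),np.percentile(s[:,0],1).round(4) if len(s) else None, np.median(s[:,2]).round(4) if len(s) else None, np.percentile(g[:,0],[5,50,95]).round(4) if len(g) else None)
M=(abs(X[:,2]-.18)<.005)&(X[:,0]>.58)
for x in np.arange(.60,.84,.03):
    s=X[M&(abs(X[:,0]-x)<.006)]; print('x',round(x,2),np.percentile(s[:,1],[.5,99.5]).round(4) if len(s) else None)
print(bot.get_time_s())
E
```

```text
gate_hinge 0.63 [110.  81.] [0.6046 0.2536 0.155 ] [0.605 0.254 0.156]
gate_hinge 0.55 [422. 203.] [ 0.4653 -0.1037  0.155 ] [ 0.421 -0.183  0.015]
latch_knob 0.66 [334. 126.] [0.5558 0.0067 0.15  ] [0.556 0.009 0.16 ]
catch 0.95 [402. 100.] [ 0.5838 -0.0631  0.158 ] [ 0.585 -0.062  0.157]
tray_knob 0.92 [256.  43.] [0.6429 0.0958 0.145 ] [0.641 0.096 0.156]
-0.06 0.6403 0.1804 [0.616  0.6249 0.638 ]
-0.04 None None [0.6053 0.6099 0.6146]
-0.02 None None [0.6052 0.6099 0.6145]
0.0 None None [0.6044 0.609  0.6138]
0.02 None None [0.6043 0.609  0.613 ]
0.04 None None [0.6036 0.6082 0.613 ]
0.06 0.6747 0.1754 [0.6034 0.6078 0.6122]
0.08 0.6743 0.1764 [0.6027 0.6074 0.6121]
0.1 0.6734 0.1774 [0.6026 0.6065 0.6113]
0.12 0.6729 0.1777 [0.6018 0.6065 0.6114]
0.14 0.6728 0.1783 [0.6017 0.6059 0.6104]
0.16 0.6725 0.1797 [0.601  0.6057 0.6105]
0.18 0.6718 0.18 [0.6009 0.6049 0.6096]
0.2 0.6715 0.1803 [0.6001 0.6049 0.6097]
0.22 0.6712 0.1803 [0.5996 0.6041 0.6088]
0.24 0.6406 0.1796 [0.6002 0.6168 0.6376]
0.26 0.6405 0.181 [0.6106 0.6107 0.6108]
x 0.6 None
x 0.63 [-0.0726  0.2618]
x 0.66 [-0.0718  0.2627]
x 0.69 None
x 0.72 None
x 0.75 None
x 0.78 None
x 0.81 None
5.125
```

View pics/w2.png

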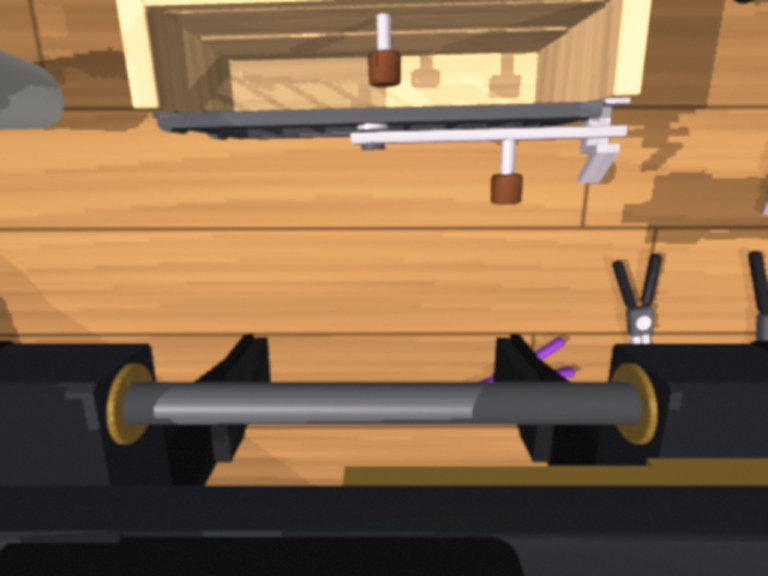

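Everything is consistent. The gate line gives a cabinet yaw of about 0.025 rad, the hinge is at (0.603, 0.2535), the latch knob at about (0.556, 0.003) and the tray knob at about (0.640, 0.095). I'll operate the latch and gate by the knob.

```bash
cat >> h.py <<'E'
CY=.025; H=np.array([.603,.2535])
def Rz(a): return np.array([[np.cos(a),-np.sin(a)],[np.sin(a),np.cos(a)]])
def knob(th,ph=0): return np.r_[H+Rz(CY-th)@[-.053,-(.149+.1*np.cos(ph))], .150+.1*np.sin(ph)]
def kp(th,ph=0): return knob(th,ph)-[0,0,.019], [np.pi,0,np.pi/2+CY-th]
def st(*a): print(*a,"t",round(bot.get_time_s(),1),"pos",np.round(bot.get_tcp_pos(),4),"open",round(bot.get_opening(),4),"F",np.round(bot.get_ft_force(),1),"q",np.round(bot.get_q(),2))
E
python3 - <<'E'
from h import *
p,o=kp(0); bot.gripper_to(.05)
bot.move_pose(p+[0,0,.12],o); st("above")
print(bot.movel(p,velocity=.1,max_force=8)); st("down")
bot.gripper_to(.01,force=20); st("grip")
for ph in (.15,.3): 
    p,o=kp(0,ph); print(bot.movel(p,o,velocity=.08,max_force=15))
st("lifted")
for th in (.08,.16,.24,.32):
    p,o=kp(th,.3); 
    if bot.movel(p,o,velocity=.1,max_force=25): print("force",th); break
st("swung")
E
```

```text
above t 8.6 pos [0.5562 0.0034 0.2511] open 0.0502 F [-0.3  0.6 -0.7] q [ 0.77  0.49 -1.17  1.74  0.48  1.23  1.08]
False
down t 9.9 pos [0.5568 0.0034 0.1317] open 0.0499 F [ 1.1  0.7 -0.3] q [ 0.69  0.61 -1.06  1.87  0.62  1.03  0.96]
grip t 10.5 pos [0.5563 0.004  0.1311] open 0.0235 F [ 0.3  1.9 -0.6] q [ 0.69  0.61 -1.06  1.87  0.62  1.03  0.96]
False
False
lifted t 11.2 pos [0.5562 0.0076 0.1611] open 0.0232 F [-1.4  2.4 -1.5] q [ 0.7   0.58 -1.09  1.84  0.58  1.08  0.98]
swung t 12.6 pos [0.482  0.0343 0.1607] open 0.0236 F [-1.4 -0.9  0. ] q [ 0.71  0.43 -1.09  2.    0.46  0.98  0.67]
```

```bash
python3 - <<'E'
from h import *
for ph in (.15,0): p,o=kp(.32,ph); bot.movel(p,o,velocity=.1,max_force=15)
for th in np.arange(.44,1.75,.12):
    p,o=kp(th)
    try:
        if bot.movel(p,o,velocity=.15,max_force=25): print("force",th); break
    except bot.PlanningError as e: print("plan",th,e); break
    if int(th*100)%24==20: st(round(th,2))
st("end",th)
E
```

```text
0.44 t 13.5 pos [0.4546 0.0474 0.1312] open 0.0234 F [ 2.   1.9 -0.1] q [ 0.66  0.41 -1.05  2.09  0.47  0.89  0.51]
0.68 t 14.2 pos [0.4102 0.088  0.1312] open 0.0232 F [0.2 0.8 1.3] q [ 0.58  0.33 -1.03  2.17  0.38  0.84  0.22]
0.92 t 14.9 pos [0.3764 0.1384 0.1311] open 0.0237 F [ 0.5 -0.3  5.4] q [ 0.43  0.28 -1.    2.2   0.33  0.81 -0.11]
1.16 t 15.6 pos [0.3554 0.1955 0.131 ] open 0.0237 F [-0.6  0.2  6.4] q [ 0.24  0.28 -0.96  2.19  0.31  0.81 -0.49]
1.4 t 16.3 pos [0.3485 0.2558 0.1309] open 0.0231 F [-2.4  0.3  8. ] q [ 0.04  0.31 -0.89  2.14  0.33  0.83 -0.86]
1.64 t 17.0 pos [0.3563 0.3165 0.131 ] open 0.0233 F [-3.7  0.5  6.8] q [-0.14  0.37 -0.81  2.05  0.35  0.86 -1.2 ]
end 1.6400000000000006 t 17.0 pos [0.3563 0.3165 0.131 ] open 0.0233 F [-3.7  0.5  6.8] q [-0.14  0.37 -0.81  2.05  0.35  0.86 -1.2 ]
```

```bash
python3 - <<'E'
from h import *
for th in (1.72,1.80):
    p,o=kp(th); print(bot.movel(p,o,velocity=.1,max_force=25))
st("open"); bot.gripper_to(.05); p,o=kp(1.8); bot.movel(p+[0,0,.14],velocity=.15)
TK=np.array([.640,.0953,.126]); o=[np.pi,0,np.pi/2+CY]
bot.move_pose(TK+[-.06,0,.16],o); bot.movel(TK+[0,0,.12]); print(bot.movel(TK,velocity=.1,max_force=8)); st("at knob")
bot.gripper_to(.01,force=25); st("grip")
d=np.array([-np.cos(CY),-np.sin(CY),0])
for s in (.07,.14,.20,.209):
    try: r=bot.movel(TK+d*s,o,velocity=.1,max_force=25)
    except bot.PlanningError as e: print("plan",s,e); break
    st(s,r)
    if r: break
E
```

```text
False
False
open t 17.7 pos [0.3694 0.3551 0.131 ] open 0.0235 F [-4.5  1.   7. ] q [-0.24  0.42 -0.76  1.98  0.36  0.89 -1.39]
False
at knob t 23.5 pos [0.6405 0.0956 0.1268] open 0.0499 F [ 0.2 -0.4 -0.7] q [ 0.37  0.68 -0.88  1.66  0.58  1.08  0.91]
grip t 24.1 pos [0.64   0.096  0.1261] open 0.0235 F [0.9 1.6 0.2] q [ 0.37  0.68 -0.88  1.66  0.58  1.08  0.91]
0.07 False t 24.9 pos [0.5694 0.0943 0.1261] open 0.0231 F [-2.   4.   0.1] q [ 0.43  0.59 -0.92  1.83  0.55  1.    0.88]
0.14 False t 25.8 pos [0.4999 0.0928 0.1261] open 0.0231 F [-2.   6.2  0.9] q [ 0.49  0.49 -0.97  1.99  0.5   0.93  0.86]
0.2 False t 26.5 pos [0.4398 0.0914 0.126 ] open 0.0235 F [-2.6  6.8 -1.1] q [ 0.55  0.4  -1.02  2.11  0.45  0.87  0.86]
0.209 False t 26.8 pos [0.4331 0.0913 0.1261] open 0.0231 F [ 3.6  7.6 -9.6] q [ 0.56  0.39 -1.03  2.13  0.44  0.85  0.86]
```

```bash
python3 - <<'E'
from h import *
bot.gripper_to(.05); p=np.array(bot.get_tcp_pos()); bot.movel(p+[0,0,.2],velocity=.25)
bot.move_pose([.44,.09,.40],[np.pi,0,-np.pi/2])
im,D=eyes.read_camera("wrist"); m=eyes.camera_model("wrist"); np.savez("w3.npz",im=im,D=D,T=np.array(m["camera_from_world"])); save("w3",im,1.5)
for n,z in (("tray_knob",.145),("cutout_scissors",.116),("cutout_cutters",.116),("cutout_pliers",.116),("cutout_knife",.116)):
    for r in models.pinpoint(n,"wrist")[:2]: print(n,round(r["p"],2),np.round(r["pixel"]),unproj("wrist",r["pixel"],z=z,m=m).round(4))
st()
E
```

```text
tray_knob 0.65 [254. 171.] [0.4301 0.0894 0.145 ]
cutout_scissors 0.75 [317.  66.] [0.5711 0.0041 0.116 ]
cutout_scissors 0.73 [210.  69.] [0.5666 0.15   0.116 ]
cutout_cutters 0.91 [263.  69.] [0.5666 0.0775 0.116 ]
cutout_pliers 0.81 [212.  71.] [0.5643 0.1474 0.116 ]
cutout_knife 0.71 [169.  72.] [0.563  0.2075 0.116 ]
t 31.4 pos [0.44 0.09 0.4 ] open 0.0501 F [ 0.1  1.1 -1.1] q [ 0.15 -0.   -0.43  1.74 -0.    1.4  -1.86]
```

View pics/w3.png

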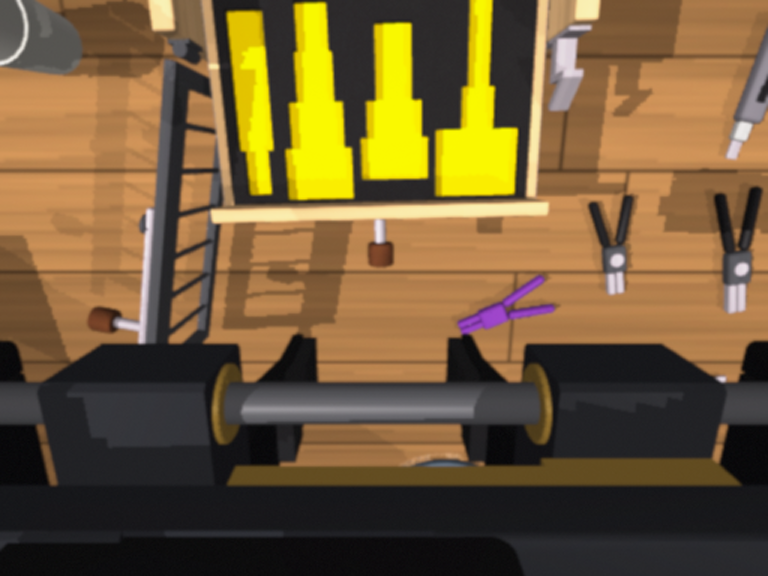

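The tray is fully out (the stop was felt at 0.207). Left to right, the cut-outs are knife, pliers, cutters and scissors, and the gate stands clear. Next I'll measure the cut-outs and tools closely.

```bash
cat >> h.py <<'E'
def shot(n=None):
    m=eyes.camera_model("wrist"); im,D=eyes.read_camera("wrist")
    if n: save(n,im); np.savez(n+".npz",im=im,D=D,T=np.array(m["camera_from_world"]))
    return im,D,m
def tool_pose(C,D,near,kind,lo=.006):
    """pose (x,y,yaw) from cloud: blob of heights nearest 'near'"""
    M=((D>0)&(C[...,2]>lo)&(C[...,2]<.03)&(np.hypot(C[...,0]-near[0],C[...,1]-near[1])<.13)).astype(np.uint8)
    M=cv2.morphologyEx(M,cv2.MORPH_CLOSE,np.ones((3,3)))
    n,L=cv2.connectedComponents(M)
    best=min((i for i in range(1,n) if (L==i).sum()>150),key=lambda i:np.hypot(*(C[L==i][:,:2].mean(0)-near)))
    P=C[L==best][:,:2]; r=cv2.minAreaRect((P*1000).astype(np.float32))
    c=P.mean(0); w,V=np.linalg.eigh(np.cov((P-c).T)); a=V[:,1]
    l=(P-c)@a; t=(P-c)@np.array([-a[1],a[0]])
    wid=lambda s: np.ptp(t[s]) 
    e0,e1=np.percentile(l,[.3,99.7]); wl,wh=wid(l<e0+.025),wid(l>e1-.025)
    # +x end: narrow end for pliers/cutters, wide end for knife
    if (wl<wh)!=(kind=="knife"): a=-a; e0,e1=-e1,-e0; t=-t
    n_=np.array([-a[1],a[0]]); tm=(np.percentile(t,1)+np.percentile(t,99))/2
    if kind=="knife": o=c+a*(e0+e1)/2+n_*tm
    else: o=c+a*(e0+e1)/2+n_*0
    return o,np.arctan2(a[1],a[0]),dict(len=round((e1-e0)*1e3,1),w=(round(wl*1e3),round(wh*1e3)),n=len(P),rect=np.round(r[1]),tm=round(tm*1e3,1),ztop=np.percentile(C[L==best][:,2],90).round(4))
E
python3 - <<'E'
from h import *
bot.move_pose([.49,.13,.33],[np.pi,0,-np.pi/2])
im,D,m=shot("w4"); T=np.linalg.inv(np.array(m["camera_from_world"])); cam=T[:3,3]
for n in("cutout_cutters","cutout_pliers","cutout_knife"):
    for r in models.pinpoint(n,"wrist")[:2]: print(n,round(r["p"],2),np.round(r["pixel"]),unproj("wrist",r["pixel"],z=.116,m=m).round(4))
C=cloud("wrist",D,m)
f=im.astype(int); Y=((f[...,0]-f[...,2]>90)&(f[...,1]-f[...,2]>80)&(C[...,2]>.10)&(C[...,2]<.13)).astype(np.uint8)
print("floor z",np.median(C[Y>0][:,2]))
n,L,S,_=cv2.connectedComponentsWithStats(Y)
R=Rz(-CY)
for i in range(1,n):
    if S[i,4]<600: continue
    v,u=np.where(L==i); A=[]
    for z in (.116,.124):
        P=np.array([unproj("wrist",(a,b),z=z,m=m)[:2] for a,b in zip(u,v)])@R.T
        A.append([np.percentile(P,.2,0),np.percentile(P,99.8,0)])
        if z==.116: c=P.mean(0); w,V=np.linalg.eigh(np.cov((P-c).T)); a=V[:,1]*np.sign(V[0,1])
    cc=R@cam[:2]
    lo=[A[1][0][k] if A[1][0][k]>cc[k] else A[0][0][k] for k in(0,1)]
    hi=[A[1][1][k] if A[1][1][k]<cc[k] else A[0][1][k] for k in(0,1)]
    lo,hi=np.array(lo),np.array(hi)
    print(S[i,:4],"size",((hi-lo)*1e3).round(1),"centre",(R.T@((lo+hi)/2)).round(4),"yaw",(np.arctan2(a[1],a[0])+CY).round(3), "raw116",(R.T@((A[0][0]+A[0][1])/2)).round(4))
bot.move_pose([.37,-.27,.30],[np.pi,0,-np.pi/2])
im,D,m=shot("w5"); C=cloud("wrist",D,m)
for k,nr in (("pliers",(.42,-.35)),("cutters",(.42,-.193)),("knife",(.59,-.32))):
    try: print(k,*tool_pose(C,D,nr,k))
    except ValueError as e: print(k,e)
    for r in models.pinpoint(k,"wrist")[:3]: print("  net",round(r["p"],2),unproj("wrist",r["pixel"],z=.0,m=m).round(4))
st()
E
```

```text
cutout_cutters 0.66 [297. 107.] [0.5659 0.0779 0.116 ]
cutout_cutters 0.22 [191. 107.] [0.5657 0.2055 0.116 ]
cutout_pliers 0.57 [240. 105.] [0.5679 0.1463 0.116 ]
cutout_knife 0.62 [190. 109.] [0.5634 0.2067 0.116 ]
floor z 0.11674803626030017
[328  27  64 148] size [167.2  76.9] centre [0.5683 0.0024] yaw 0.018 raw116 [0.5683 0.0015]
[213  30  52 148] size [167.5  62.5] centre [0.565  0.1499] yaw 0.023 raw116 [0.565  0.1499]
[170  36  35 138] size [156.5  33.4] centre [0.5639 0.2068] yaw 0.025 raw116 [0.5639 0.2075]
[271  46  52 117] size [132.7  62.1] centre [0.5664 0.0781] yaw 0.026 raw116 [0.5664 0.0779]
pliers [ 0.40780361 -0.34885077] -2.9507725834678684 {'len': np.float64(153.3), 'w': (52, 22), 'n': 1759, 'rect': array([157.,  95.]), 'tm': np.float64(0.7), 'ztop': np.float64(0.0169)}
  net 0.78 [ 0.4122 -0.3507  0.    ]
cutters [ 0.41532969 -0.19690994] -2.9534390277841034 {'len': np.float64(118.6), 'w': (52, 20), 'n': 1327, 'rect': array([104., 113.]), 'tm': np.float64(-0.3), 'ztop': np.float64(0.0171)}
  net 0.73 [ 0.3327 -0.0647  0.    ]
knife [ 0.52389451 -0.31702732] -0.2531025432790517 {'len': np.float64(124.1), 'w': (27, 0), 'n': 771, 'rect': array([ 28., 154.]), 'tm': np.float64(1.1), 'ztop': np.float64(0.0192)}
  net 0.88 [ 0.2951 -0.4886  0.    ]
  net 0.73 [ 0.2268 -0.3001  0.    ]
t 33.8 pos [ 0.3706 -0.2692  0.3   ] open 0.0499 F [ 0.9  0.1 -0.4] q [ 0.67  0.05 -0.14  1.91  0.01  1.18 -1.04]
```

View pics/w4.png

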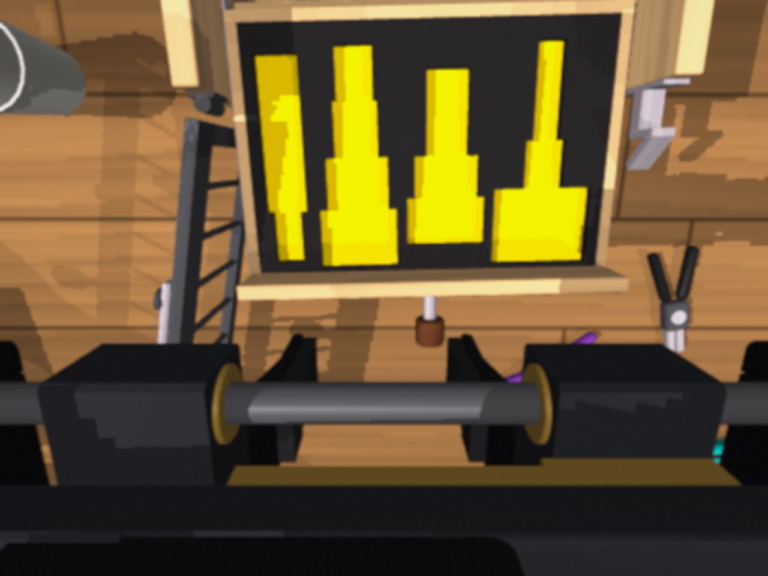

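View pics/w5.png

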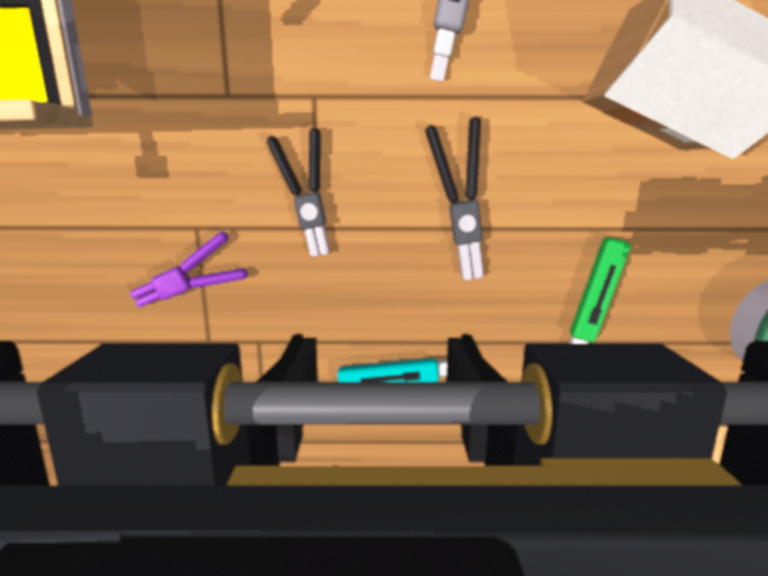

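The cut-out sizes match (166×62, 132×62 and 156×32 once the visible wall is allowed for). The blob lengths are 7 mm short, so I'll refine the segmentation offline by colour (saturation) on the saved picture.

```bash
cat >> h.py <<'E'
def pose_col(im,D,m,near,kind,zt=.014):
    """colour-based outline (grey/black on orange wood), pixels cast on the tool's top edge height"""
    hsv=cv2.cvtColor(im,cv2.COLOR_RGB2HSV); C=cloud("wrist",D,m)
    M=((hsv[...,1]<95)&(np.hypot(C[...,0]-near[0],C[...,1]-near[1])<.10)).astype(np.uint8)
    M=cv2.morphologyEx(M,cv2.MORPH_CLOSE,np.ones((3,3)))
    n,L,S,_=cv2.connectedComponentsWithStats(M); b=1+np.argmax(S[1:,4])
    v,u=np.where(L==b); P=np.array([unproj("wrist",q,z=zt,m=m)[:2] for q in zip(u,v)])
    c=P.mean(0); V=np.linalg.eigh(np.cov((P-c).T))[1]; a=V[:,1]
    l=(P-c)@a; t=(P-c)@np.array([-a[1],a[0]])
    wl,wh=np.ptp(t[l<l.min()+.03]),np.ptp(t[l>l.max()-.03])
    if (wl<wh)!=(kind=="knife"): a=-a; l=-l; t=-t; wl,wh=wh,wl
    nn=np.array([-a[1],a[0]]); e0,e1=np.percentile(l,[.2,99.8])
    o=c+a*(e0+e1)/2+nn*((t.min()+t.max())/2 if kind=="knife" else 0)
    return o,np.arctan2(a[1],a[0]),dict(len=round((e1-e0)*1e3,1),wback=round(wl*1e3,1),wfront=round(wh*1e3,1),n=len(P))
E
python3 - <<'E'
from h import *
m0=eyes.camera_model("wrist")
for f,ks in (("w5",("pliers","cutters")),("w1",("pliers","cutters","knife"))):
    z=np.load(f+".npz"); m=dict(m0,camera_from_world=z["T"]); C=cloud("wrist",z["D"],m)
    for k in ks:
        nr={"pliers":(.42,-.35),"cutters":(.42,-.193),"knife":(.59,-.32)}[k]
        print(f,k,"col",*pose_col(z["im"],z["D"],m,nr,k))
        for lo in (.003,.0045): print("   depth",lo,*tool_pose(C,z["D"],nr,k,lo))
E
```

```text
w5 pliers col [ 0.09302327 -0.41119554] 1.6701078723538627 {'len': np.float64(625.4), 'wback': np.float64(238.1), 'wfront': np.float64(77.0), 'n': 37769}
   depth 0.003 [ 0.40780826 -0.3490582 ] -2.9592525938041745 {'len': np.float64(153.2), 'w': (54, 22), 'n': 1790, 'rect': array([152.,  98.]), 'tm': np.float64(0.6), 'ztop': np.float64(0.0169)}
   depth 0.0045 [ 0.40778237 -0.34886042] -2.9528385033613853 {'len': np.float64(153.2), 'w': (52, 22), 'n': 1768, 'rect': array([157.,  95.]), 'tm': np.float64(0.5), 'ztop': np.float64(0.0169)}
w5 cutters col [ 0.09188946 -0.13602246] -1.6576352267232108 {'len': np.float64(635.2), 'wback': np.float64(225.5), 'wfront': np.float64(108.8), 'n': 40695}
   depth 0.003 [ 0.41549871 -0.19692524] -2.950832239842482 {'len': np.float64(118.9), 'w': (52, 20), 'n': 1351, 'rect': array([104., 113.]), 'tm': np.float64(-0.2), 'ztop': np.float64(0.0171)}
   depth 0.0045 [ 0.41534952 -0.19693578] -2.9518563157712547 {'len': np.float64(118.6), 'w': (52, 20), 'n': 1335, 'rect': array([104., 113.]), 'tm': np.float64(-0.2), 'ztop': np.float64(0.0171)}
w1 pliers 
[... 913 characters left out ...]
-0.19548417] -2.966393746049847 {'len': np.float64(132.8), 'w': (119, 19), 'n': 826, 'rect': array([ 88., 174.]), 'tm': np.float64(-0.8), 'ztop': np.float64(0.017)}
w1 knife col [ 0.59417295 -0.33322244] -0.19328442858836242 {'len': np.float64(150.2), 'wback': np.float64(17.5), 'wfront': np.float64(27.4), 'n': 1436}
   depth 0.003 [ 0.5854594  -0.33146987] 2.9301431529372386 {'len': np.float64(165.5), 'w': (28, 51), 'n': 1369, 'rect': array([ 50., 178.]), 'tm': np.float64(0.2), 'ztop': np.float64(0.02)}
   depth 0.0045 [ 0.58510586 -0.33132538] 2.9311821935848523 {'len': np.float64(164.6), 'w': (26, 51), 'n': 1360, 'rect': array([ 47., 172.]), 'tm': np.float64(0.2), 'ztop': np.float64(0.02)}
```

```bash
python3 - <<'E'
s=open("h.py").read()
s=s.replace('''C=cloud("wrist",D,m)
    M=((hsv[...,1]<95)&(np''','''C=cloud("wrist",np.ones(D.shape),m); T=np.linalg.inv(np.array(m["camera_from_world"]))[:3,3]; C=T+(C-T)*((zt-T[2])/(C[...,2]-T[2]))[...,None]
    M=((hsv[...,1]<95)&(D>.2)&(np''').replace("b=1+np.argmax(S[1:,4])","b=min((i for i in range(1,n) if S[i,4]>150),key=lambda i:np.hypot(*(C[L==i][:,:2].mean(0)-near)))")
open("h.py","w").write(s)
E
python3 - <<'E'
from h import *
m0=eyes.camera_model("wrist")
for f,ks in (("w5",("pliers","cutters")),("w1",("pliers","cutters","knife"))):
    z=np.load(f+".npz"); m=dict(m0,camera_from_world=z["T"])
    for k in ks:
        nr={"pliers":(.42,-.35),"cutters":(.42,-.193),"knife":(.59,-.32)}[k]
        print(f,k,"col",*pose_col(z["im"],z["D"],m,nr,k))
z=np.load("w5.npz"); hsv=cv2.cvtColor(z["im"],cv2.COLOR_RGB2HSV)
M=((hsv[...,1]<95)&(z["D"]>.2)).astype(np.uint8)*255
cv2.imwrite("pics/m5.png",cv2.resize(np.hstack([M[60:200,160:340],hsv[60:200,160:340,1]]),None,fx=2,fy=2,interpolation=0))
E
```

```text
w5 pliers col [ 0.40755476 -0.34897852] -2.9613476698321515 {'len': np.float64(151.5), 'wback': np.float64(48.6), 'wfront': np.float64(23.5), 'n': 1569}
w5 cutters col [ 0.41473003 -0.19641361] -2.9531482014635397 {'len': np.float64(117.2), 'wback': np.float64(48.2), 'wfront': np.float64(21.6), 'n': 1184}
w1 pliers col [ 0.40770959 -0.34914919] -2.964817474276589 {'len': np.float64(152.4), 'wback': np.float64(48.4), 'wfront': np.float64(23.8), 'n': 941}
w1 cutters col [ 0.4146982  -0.19617093] -2.952656479056178 {'len': np.float64(117.9), 'wback': np.float64(47.9), 'wfront': np.float64(22.7), 'n': 717}
w1 knife col [ 0.59417295 -0.33322244] -0.19328442858836242 {'len': np.float64(150.2), 'wback': np.float64(17.5), 'wfront': np.float64(27.4), 'n': 1436}
```

View pics/m5.png

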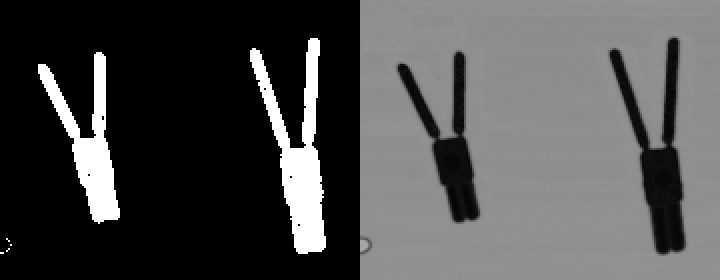

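The mask is clean. The handles' drawn ends stop short of the nominal outline, so the origin is best taken from the jaw tip (block-to-tip length checks: 78 mm against 80, 61 against 62.5). Picking the pliers.

```bash
cat >> h.py <<'E'
SPEC=dict(pliers=(.080,.016),cutters=(.0625,.012),knife=(.075,.006))
CUT=dict(knife=np.array([.5639,.2065]),pliers=np.array([.5653,.1495]),cutters=np.array([.5668,.0785]))
VIEW=dict(pliers=[.37,-.29,.30],cutters=[.37,-.22,.30],knife=[.52,-.32,.26])
ZG=.009
def find(kind,near,name=None):
    bot.move_pose(VIEW[kind],[np.pi,0,-np.pi/2]); im,D,m=shot(name)
    o,y,i=pose_col(im,D,m,near,kind); a=np.array([np.cos(y),np.sin(y)])
    if kind!="knife": o=o+a*(i["len"]/2e3-SPEC[kind][0])
    print(kind,"origin",o.round(4),"yaw",y.round(3),i); return o,y
def pick(kind,o,y,gyaw):
    g=np.r_[o+SPEC[kind][1]*np.array([np.cos(y),np.sin(y)]),ZG]; att=[np.pi,0,gyaw]
    bot.gripper_to(.05); bot.move_pose(g+[0,0,.10],att); print("contact",bot.movel(g,att,velocity=.12,max_force=8)); st("at")
    bot.gripper_to(.01,force=40); st("grip"); bot.movel(g+[0,0,.26],velocity=.25); st("up")
def place(kind,gyaw,dx=0,dy=0):
    g=np.r_[CUT[kind]+Rz(CY)@[SPEC[kind][1]+dx,dy],.116+ZG+.002]; att=[np.pi,0,gyaw]
    bot.move_pose(g+[0,0,.14],att); bot.movel(g+[0,0,.02],att,velocity=.2)
    r=bot.movel(g,att,velocity=.04,max_force=8); st("placed",r); print("height err mm",round((bot.get_tcp_pos()[2]-g[2])*1e3,1))
    return r,g
E
python3 - <<'E'
from h import *
o,y=find("pliers",(.41,-.35))
pick("pliers",o,y,y+np.pi/2)
if bot.get_opening()>.02: place("pliers",CY+np.pi/2)
E
```

```text
pliers origin [ 0.4117 -0.3484] yaw -2.959 {'len': np.float64(151.5), 'wback': np.float64(48.5), 'wfront': np.float64(23.4), 'n': 1557}
contact False
at t 36.1 pos [ 0.3966 -0.3518  0.0098] open 0.0499 F [ 0.5 -0.  -0.8] q [ 0.71  0.52 -0.08  2.05  0.07  0.57 -0.81]
grip t 36.6 pos [ 0.3961 -0.3514  0.0093] open 0.0275 F [0.1 0.  2.9] q [ 0.71  0.53 -0.08  2.05  0.07  0.57 -0.81]
up t 37.8 pos [ 0.3951 -0.3506  0.2674] open 0.0275 F [-0.3  0.3 -2.7] q [ 0.73  0.2  -0.1   1.82  0.02  1.13 -0.76]
placed True t 41.0 pos [0.5817 0.1501 0.1297] open 0.0275 F [-0.4  0.3  3.9] q [ 0.18  0.54 -0.68  1.78  0.4   0.97  0.92]
height err mm 2.7
```

```bash
python3 - <<'E'
from h import *
bot.gripper_to(.045); p=np.array(bot.get_tcp_pos()); bot.movel(p+[0,0,.14],velocity=.25)
bot.move_pose([.49,.13,.33],[np.pi,0,-np.pi/2]); im,D,m=shot("w6"); st()
C=cloud("wrist",D,m); R=Rz(-CY); Q=(C[...,:2]-CUT["pliers"])@R.T
hsv=cv2.cvtColor(im,cv2.COLOR_RGB2HSV)
for x0 in range(-80,80,10):
    s=(Q[...,0]*1e3>x0)&(Q[...,0]*1e3<x0+10)&(abs(Q[...,1])<.03)&(D>0)
    print(x0,np.percentile(C[s][:,2],[10,50,90,98]).round(4))
cv2.imwrite("pics/w6c.png",cv2.resize(im[0:200,140:400,::-1],None,fx=3,fy=3,interpolation=cv2.INTER_CUBIC))
E
```

```text
t 44.7 pos [0.49   0.1301 0.3298] open 0.0449 F [0.3 0.2 0.7] q [-1.31  0.16  1.12  1.82 -0.15  1.26 -1.73]
-80 [0.1163 0.3683 0.3881 0.3946]
-70 [0.117  0.3539 0.4008 0.4087]
-60 [0.4217 0.4297 0.4457 0.4475]
-50 [0.4171 0.4376 0.447  0.4488]
-40 [0.2958 0.4184 0.4242 0.4249]
-30 [0.1161 0.1245 0.1327 0.1337]
-20 [0.1162 0.1247 0.1334 0.1341]
-10 [0.1162 0.1245 0.1339 0.1352]
0 [0.1166 0.1253 0.1368 0.1377]
10 [0.1236 0.1266 0.1377 0.1385]
20 [0.1234 0.1269 0.1387 0.1395]
30 [0.1234 0.1262 0.1386 0.1394]
40 [0.123  0.1254 0.1381 0.1394]
50 [0.1233 0.1254 0.1354 0.1363]
60 [0.1181 0.1252 0.136  0.1368]
70 [0.1184 0.1254 0.1364 0.1373]
```

View pics/w6c.png

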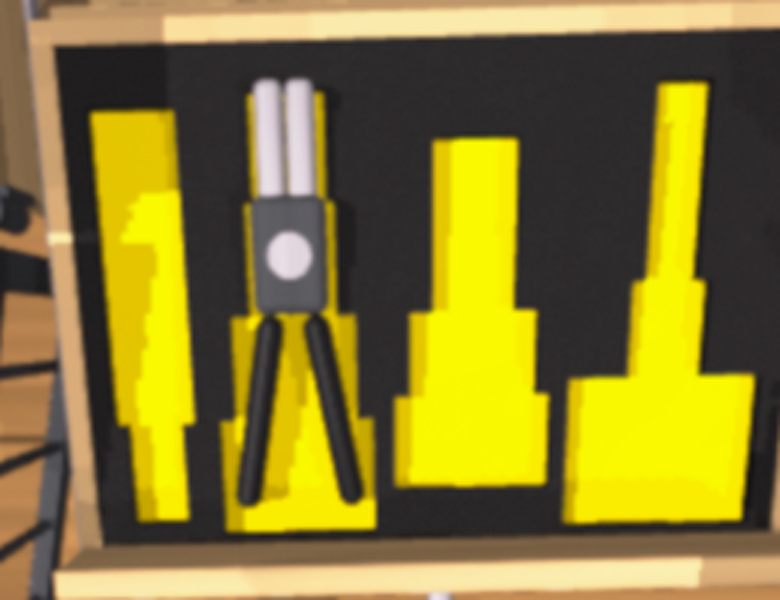

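The pliers sit about 4 mm too far forward: the jaw tip rests on the foam edge (top of crop, y≈80 against an edge at 92) and the block's back is at 313 instead of about 323. I'll regrip at the same spot, shift back 4 mm and lower again.

```bash
cat >> h.py <<'E'
def press(kind,dx=0,top=.132):
    g=np.r_[CUT[kind]+Rz(CY)@[SPEC[kind][1]+dx,0],top]
    p=np.array(bot.get_tcp_pos()); bot.movel(np.r_[p[:2],top+.03],velocity=.2)
    bot.gripper_to(.0,force=20); bot.movel(g+[0,0,.012],velocity=.1)
    r=bot.movel(g-[0,0,.004],velocity=.03,max_force=18); st("press",r); print("press z",round(bot.get_tcp_pos()[2],4),"expected",top)
    p=np.array(bot.get_tcp_pos()); bot.movel(p+[0,0,.12],velocity=.25)
E
python3 - <<'E'
from h import *
k="pliers"; att=[np.pi,0,CY+np.pi/2]
g=np.r_[CUT[k]+Rz(CY)@[.016,0],.1290]
bot.move_pose(g+[0,0,.10],att); bot.movel(g,att,velocity=.12,max_force=8); bot.gripper_to(.01,force=40); st("grip")
bot.movel(g+[0,0,.012],velocity=.1)
r,_=place(k,CY+np.pi/2,dx=-.004) if False else (None,None)
g2=np.r_[CUT[k]+Rz(CY)@[.012,0],.127]
bot.movel(g2+[0,0,.014],velocity=.05); r=bot.movel(g2,velocity=.04,max_force=8); st("lowered",r)
bot.gripper_to(.045); st("released"); press(k,-.004)
bot.move_pose([.49,.13,.33],[np.pi,0,-np.pi/2]); im,D,m=shot("w7")
C=cloud("wrist",D,m); Q=(C[...,:2]-CUT[k])@Rz(-CY).T
for x0 in range(-30,80,10):
    s=(Q[...,0]*1e3>x0)&(Q[...,0]*1e3<x0+10)&(abs(Q[...,1])<.03)&(D>0)
    print(x0,np.percentile(C[s][:,2],[10,50,90,98]).round(4))
cv2.imwrite("pics/w7c.png",cv2.resize(im[0:200,140:400,::-1],None,fx=3,fy=3,interpolation=cv2.INTER_CUBIC))
E
```

```text
grip t 48.3 pos [0.5815 0.1501 0.1294] open 0.0274 F [-1.3 -0.6  1.5] q [ 0.42  0.7  -1.09  1.77  0.7   1.11  0.69]
lowered False t 49.3 pos [0.5773 0.1498 0.1271] open 0.0273 F [ 0.4 -0.   1. ] q [ 0.42  0.7  -1.09  1.78  0.7   1.1   0.68]
released t 50.0 pos [0.5773 0.1498 0.127 ] open 0.045 F [ 0.5 -0.3  0.7] q [ 0.42  0.7  -1.09  1.78  0.7   1.1   0.68]
press True t 52.1 pos [0.5782 0.1499 0.1325] open 0.0008 F [0.9 0.9 4.7] q [ 0.42  0.7  -1.1   1.78  0.69  1.11  0.68]
press z 0.1325 expected 0.132
-30 [0.1161 0.1244 0.1304 0.1313]
-20 [0.1162 0.1246 0.1304 0.1316]
-10 [0.1161 0.124  0.1301 0.1312]
0 [0.1168 0.1258 0.133  0.1339]
10 [0.1233 0.126  0.1335 0.1342]
20 [0.1233 0.1263 0.1334 0.1342]
30 [0.123  0.1261 0.1333 0.1341]
40 [0.1171 0.1252 0.1292 0.1306]
50 [0.118  0.1252 0.1289 0.1299]
60 [0.1178 0.1252 0.1291 0.1301]
70 [0.1179 0.1254 0.1287 0.1296]
```

View pics/w7c.png

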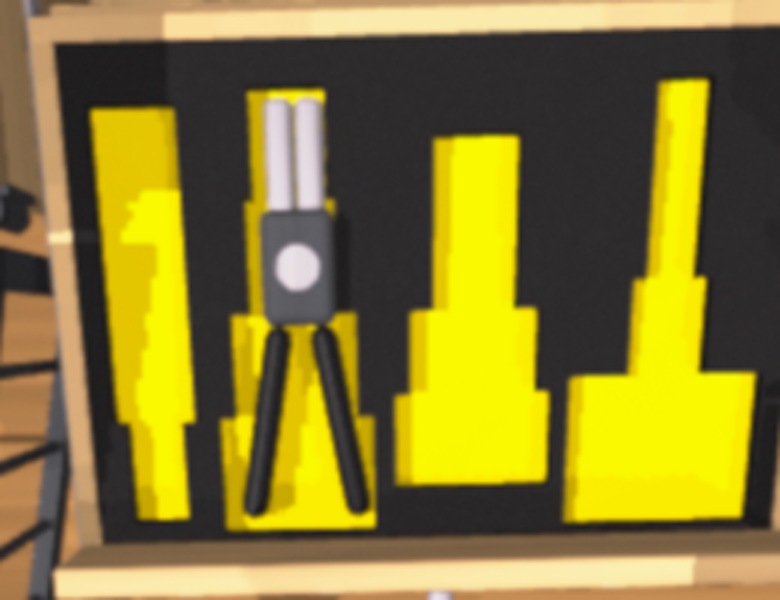

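The pliers are now level and fully seated: block top at 0.1335, about 16 mm above the floor, with the whole outline inside the cut-out. Cutters next, using the mid-length origin.

```bash
sed -i 's/^    if kind!="knife": o=o+a.*$//' h.py; cat >> h.py <<'E'
def look(kind,name):
    bot.move_pose([.49,.13,.33],[np.pi,0,-np.pi/2]); im,D,m=shot(name)
    C=cloud("wrist",D,m); Q=(C[...,:2]-CUT[kind])@Rz(-CY).T
    for x0 in range(-80,80,20):
        s=(Q[...,0]*1e3>x0)&(Q[...,0]*1e3<x0+20)&(abs(Q[...,1])<.028)&(D>0)&(C[...,2]<.2); print(x0,np.percentile(C[s][:,2],[10,50,90,98]).round(4))
    cv2.imwrite(f"pics/{name}c.png",cv2.resize(im[0:200,140:400,::-1],None,fx=3,fy=3,interpolation=cv2.INTER_CUBIC))
E
python3 - <<'E'
from h import *
k="cutters"; o,y=find(k,(.415,-.196)); pick(k,o,y,y+np.pi/2)
if bot.get_opening()>.018:
    r,g=place(k,CY+np.pi/2)
    if not r or bot.get_tcp_pos()[2]<.1285: bot.gripper_to(.045); press(k); look(k,"w8")
E
```

```text
cutters origin [ 0.4148 -0.1959] yaw -2.954 {'len': np.float64(117.0), 'wback': np.float64(48.1), 'wfront': np.float64(22.7), 'n': 1149}
contact False
at t 59.2 pos [ 0.4037 -0.1984  0.0097] open 0.0503 F [ 0.6 -0.   0. ] q [-0.17  0.52  0.67  2.26 -0.64  0.55 -0.38]
grip t 59.8 pos [ 0.4031 -0.198   0.0092] open 0.0251 F [-0.8  1.   2.5] q [-0.17  0.52  0.67  2.26 -0.64  0.55 -0.38]
up t 61.0 pos [ 0.402  -0.1977  0.2678] open 0.0251 F [ 0.   0.1 -1.7] q [-0.64  0.03  1.06  2.02 -0.03  1.11 -0.96]
placed False t 64.5 pos [0.5789 0.0787 0.1269] open 0.0254 F [-0.5  1.4 -0.9] q [-0.59  0.46  0.51  1.88 -0.28  0.88  1.65]
height err mm -0.1
press True t 67.3 pos [0.58   0.0789 0.1324] open 0.0005 F [0.4 0.4 5.4] q [-0.59  0.45  0.51  1.87 -0.28  0.89  1.65]
press z 0.1324 expected 0.132
-80 [0.1166 0.1243 0.1255 0.1261]
-60 [0.1159 0.1173 0.1303 0.1311]
-40 [0.116  0.118  0.1305 0.1314]
-20 [0.1161 0.1239 0.1302 0.1313]
0 [0.1171 0.1257 0.1333 0.1341]
20 [0.1175 0.1254 0.1328 0.1339]
40 [0.1169 0.125  0.1287 0.1296]
60 [0.1172 0.1245 0.1258 0.127 ]
```

Cutters dropped straight in (height error −0.1 mm, flat at 0.133). Knife next.

```bash
python3 - <<'E'
from h import *
k="knife"; o,y=find(k,(.594,-.333),"w9"); 
for r in models.pinpoint(k,"wrist")[:2]: print("net",round(r["p"],2),unproj("wrist",r["pixel"],z=0).round(4))
assert np.hypot(*(o-[.594,-.333]))<.06
pick(k,o,y,y+np.pi/2)
if bot.get_opening()>.018:
    r,g=place(k,CY+np.pi/2)
    if not r or bot.get_tcp_pos()[2]<.1285: bot.gripper_to(.045); press(k,top=.134); look(k,"w10")
E
```

```text
knife origin [ 0.5944 -0.3337] yaw -0.193 {'len': np.float64(149.0), 'wback': np.float64(17.6), 'wfront': np.float64(26.7), 'n': 2208}
net 0.59 [ 0.5983 -0.3293  0.    ]
contact False
at t 76.8 pos [ 0.6009 -0.3353  0.0098] open 0.0503 F [-0.3  0.3 -0.4] q [ 0.23  0.73  0.33  1.68 -0.31  0.79  2.08]
grip t 77.3 pos [ 0.6004 -0.3349  0.0093] open 0.0257 F [-0.6 -0.1  2.4] q [ 0.23  0.73  0.33  1.68 -0.31  0.79  2.08]
up t 78.5 pos [ 0.5995 -0.3343  0.2672] open 0.0255 F [ 1.2 -0.4 -1. ] q [ 0.17  0.48  0.42  1.47 -0.2   1.24  1.99]
placed False t 81.9 pos [0.5699 0.2067 0.1269] open 0.0256 F [ 1.2 -0.1 -1. ] q [-0.63  0.46  0.28  1.81 -0.16  0.89  1.32]
height err mm -0.1
press True t 84.7 pos [0.5709 0.2067 0.1345] open 0.0007 F [-0.8 -0.6  4.3] q [-0.63  0.45  0.28  1.81 -0.16  0.9   1.32]
press z 0.1345 expected 0.134
-80 [0.1173 0.1244 0.1255 0.1261]
-60 [0.1175 0.1249 0.1284 0.1296]
-40 [0.1223 0.1255 0.1349 0.1357]
-20 [0.1237 0.1261 0.1359 0.1371]
0 [0.1236 0.1266 0.1355 0.1366]
20 [0.1236 0.1267 0.1355 0.1362]
40 [0.1237 0.1263 0.1355 0.1364]
60 [0.1176 0.1254 0.135  0.1358]
```

View pics/w10c.png

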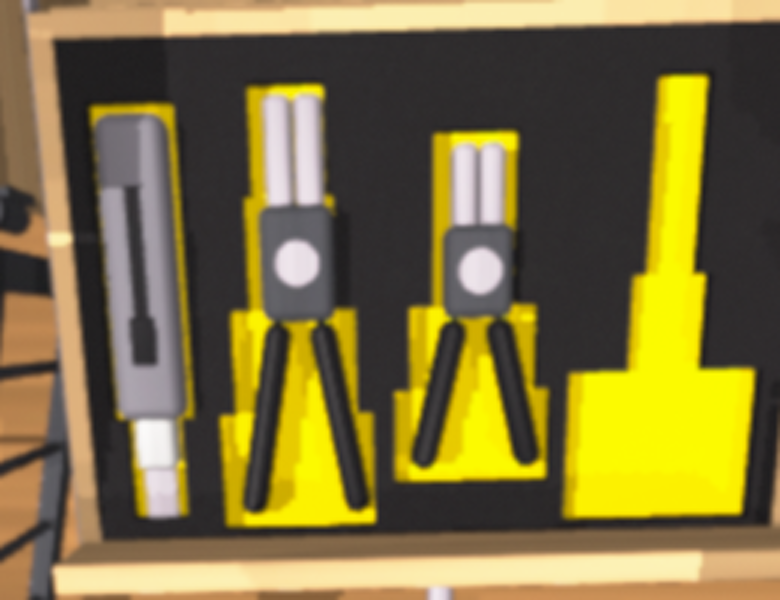

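All three tools are flat and inside their own cut-outs. Now I'll push the tray home and shut the gate by its knob.

```bash
python3 - <<'E'
from h import *
TK=np.array([.640,.0953,.126]); o=[np.pi,0,np.pi/2+CY]; d=np.array([-np.cos(CY),-np.sin(CY),0])
bot.gripper_to(.05); K=TK+d*.206
bot.move_pose(K+[0,0,.15],o); print(bot.movel(K,o,velocity=.12,max_force=8)); bot.gripper_to(.01,force=25); st("grip")
for s in (.14,.07,.01,-.006):
    r=bot.movel(TK+d*s,o,velocity=.1 if s>.0 else .03,max_force=25); st(s,r)
    if r: break
bot.gripper_to(.05); p=np.array(bot.get_tcp_pos()); bot.movel(p+[0,0,.13],velocity=.2)
im,D,m=shot(); st()
for n,z in (("tray_knob",.145),):
    for r in models.pinpoint(n,"wrist")[:2]: print(n,r["p"],unproj("wrist",r["pixel"],z=z).round(4))
E
```

```text
False
grip t 93.3 pos [0.4341 0.0913 0.1262] open 0.0232 F [ 0.2  3.6 -1.9] q [ 0.56  0.39 -1.03  2.12  0.45  0.86  0.86]
0.14 False t 94.2 pos [0.5008 0.0928 0.1262] open 0.0232 F [ 2.1  5.9 -2.1] q [ 0.49  0.49 -0.97  1.98  0.51  0.93  0.86]
0.07 False t 95.0 pos [0.5706 0.0944 0.1262] open 0.0234 F [ 2.5  5.9 -1.2] q [ 0.43  0.59 -0.92  1.83  0.55  1.    0.88]
0.01 False t 95.8 pos [0.6305 0.0957 0.1262] open 0.0233 F [ 2.7  5.7 -0.6] q [ 0.38  0.67 -0.89  1.69  0.58  1.07  0.91]
-0.006 True t 96.3 pos [0.6382 0.0959 0.1262] open 0.0234 F [-1.3 -0.6  3.9] q [ 0.37  0.69 -0.88  1.66  0.58  1.1   0.92]
t 97.9 pos [0.6378 0.098  0.254 ] open 0.0498 F [-1.  -0.  -0.6] q [ 0.41  0.57 -0.95  1.52  0.47  1.31  1.  ]
tray_knob 0.93 [0.64   0.0968 0.145 ]
```

The force limit stopped the push about 2 mm early, perhaps a bump, so I'll push again with closed fingers on the knob's front.

```bash
python3 - <<'E'
from h import *
o=[np.pi,0,np.pi/2+CY]; u=np.array([np.cos(CY),np.sin(CY),0]); K=np.array([.640,.0953,.130])
bot.gripper_to(0,force=30)
A=K-u*.045; bot.move_pose(A+[0,0,.12],o); bot.movel(A,o,velocity=.15,max_force=8)
for F in (6,25):
    r=bot.movel(K+u*.01,o,velocity=.03,max_force=F); st(F,r)
p=np.array(bot.get_tcp_pos()); bot.movel(p-u*.02,velocity=.1); bot.movel(p-u*.02+[0,0,.13],velocity=.2)
bot.move_pose([.50,.10,.34],[np.pi,0,-np.pi/2]); im,D,m=shot("w11"); C=cloud("wrist",D,m); st()
for n in ("tray_knob","latch_knob"):
    for r in models.pinpoint(n,"wrist")[:1]: print(n,r["p"],np.round(r["pixel"]),unproj("wrist",r["pixel"],z=.145,m=m).round(4))
X=C[(D>0)]; s=X[(abs(X[:,1]-.1)<.03)&(X[:,2]>.14)&(X[:,2]<.17)&(X[:,0]>.66)&(X[:,0]<.7)]; print(len(s),np.percentile(s[:,0],[1,50,99]).round(4) if len(s) else "")
k=X[(abs(X[:,1]-.0955)<.012)&(X[:,2]>.15)&(X[:,0]>.6)&(X[:,0]<.665)&(X[:,2]<.162)]; print("knob x range",np.percentile(k[:,0],[1,50,99]).round(4))
z=np.load("w2.npz"); C=cloud("wrist",z["D"],dict(m,camera_from_world=z["T"])); X=C[z["D"]>0]
k=X[(abs(X[:,1]-.0955)<.012)&(X[:,2]>.15)&(X[:,0]>.6)&(X[:,0]<.665)&(X[:,2]<.162)]; print("initially",np.percentile(k[:,0],[1,50,99]).round(4))
E
```

```text
6 True t 101.2 pos [0.6173 0.0947 0.1293] open 0.0008 F [ 0.2 -1.   1.5] q [ 0.39  0.65 -0.89  1.71  0.57  1.06  0.91]
25 True t 101.7 pos [0.617  0.0943 0.1283] open 0.0003 F [0.3 0.5 0.2] q [ 0.39  0.66 -0.89  1.7   0.56  1.08  0.91]
t 105.1 pos [0.4999 0.1001 0.3397] open 0.0006 F [-0.1 -0.1  0.1] q [-1.25  0.16  1.11  1.79 -0.15  1.28 -1.67]
tray_knob 0.57 [257.  45.] [0.6401 0.0966 0.145 ]
688 [0.6608 0.6741 0.6757]
knob x range [0.6293 0.641  0.6633]
initially [0.6005 0.64   0.6639]
```

The tray is home: a 25 N push gave no motion, and the knob is back at 0.640 as at the start. Closing the gate.

```bash
python3 - <<'E'
from h import *
bot.set_joints([.41,.45,-.95,1.52,.47,1.31,1.0]); bot.gripper_to(.05)
p,o=kp(1.8); bot.move_pose(p+[0,0,.14],o); st("above"); print(bot.movel(p,o,velocity=.12,max_force=8)); bot.gripper_to(.01,force=20); st("grip")
for th in np.arange(1.68,.3,-.12):
    p,o=kp(th)
    if bot.movel(p,o,velocity=.15,max_force=25): print("force",th); break
st("swung",th)
if th<.4:
    for ph in (.15,.3): p,o=kp(th,ph); print(bot.movel(p,o,velocity=.08,max_force=15))
    st("lifted")
    for t2 in (.26,.18,.10,.03):
        p,o=kp(t2,.3)
        if bot.movel(p,o,velocity=.1,max_force=25): print("force",t2); break
    p,o=kp(-.012,.3); print("shut",bot.movel(p,o,velocity=.03,max_force=15)); st("shut")
E
```

```text
above t 110.5 pos [0.3704 0.3557 0.271 ] open 0.0502 F [-0.2 -0.7 -0.4] q [-0.18  0.24 -0.78  1.81  0.19  1.16 -1.23]
False
grip t 112.4 pos [0.3696 0.3561 0.1311] open 0.0233 F [-1.5  0.2  1.8] q [-0.27  0.41 -0.72  1.98  0.34  0.88 -1.38]
swung 0.3600000000000012 t 116.6 pos [0.4704 0.0367 0.131 ] open 0.0234 F [-0.8 -1.6  3.2] q [ 0.63  0.42 -0.98  2.06  0.45  0.89  0.64]
False
False
lifted t 117.2 pos [0.4726 0.0395 0.161 ] open 0.0236 F [-1.  -1.1 -1. ] q [ 0.66  0.38 -1.01  2.02  0.4   0.95  0.68]
shut False
shut t 119.2 pos [0.5552 0.0073 0.1596] open 0.0233 F [-8.  -4.2  2.6] q [ 0.66  0.55 -1.02  1.84  0.53  1.06  1.04]
```

```bash
python3 - <<'E'
from h import *
for ph in (.2,.1,0): p,o=kp(-.012,ph); print(bot.movel(p,o,velocity=.05,max_force=12)); 
st("lowered")
bot.gripper_to(.05); bot.sleep(.3); p=np.array(bot.get_tcp_pos()); bot.movel(p+[0,0,.14],velocity=.2)
bot.move_pose([.50,.10,.34],[np.pi,0,-np.pi/2]); im,D,m=shot("w12"); C=cloud("wrist",D,m); st()
X=C[D>0]
for y in np.arange(-.04,.24,.05):
    g=X[(abs(X[:,2]-.170)<.005)&(abs(X[:,1]-y)<.005)&(X[:,0]<.64)&(X[:,0]>.57)]; print(round(y,2),np.percentile(g[:,0],[5,50,95]).round(4))
def kz(C,D):
    X=C[D>0]; s=X[(abs(X[:,0]-.555)<.012)&(abs(X[:,1]-.004)<.014)&(X[:,2]>.1)]; return np.percentile(s[:,2],[50,95]).round(4)
z=np.load("w2.npz"); print("knob top",kz(C,D),"initially",kz(cloud("wrist",z["D"],dict(m,camera_from_world=z["T"])),z["D"]))
E
```

```text
False
False
True
lowered t 120.2 pos [0.5551 0.004  0.1308] open 0.0234 F [-1.9 -0.5  7.1] q [ 0.65  0.58 -1.    1.87  0.57  1.02  1.01]
t 124.5 pos [0.4999 0.1    0.3398] open 0.0502 F [-0.4 -1.   0.6] q [-1.25  0.16  1.11  1.79 -0.15  1.28 -1.67]
-0.04 [0.6056 0.6097 0.6143]
0.01 [0.6042 0.6086 0.6133]
0.06 [0.6031 0.6076 0.6124]
0.11 [0.6019 0.6066 0.6114]
0.16 [0.6009 0.6056 0.6104]
0.21 [0.5999 0.6047 0.6095]
knob top [0.1606 0.163 ] initially [0.1603 0.1628]
```

View pics/w12.png

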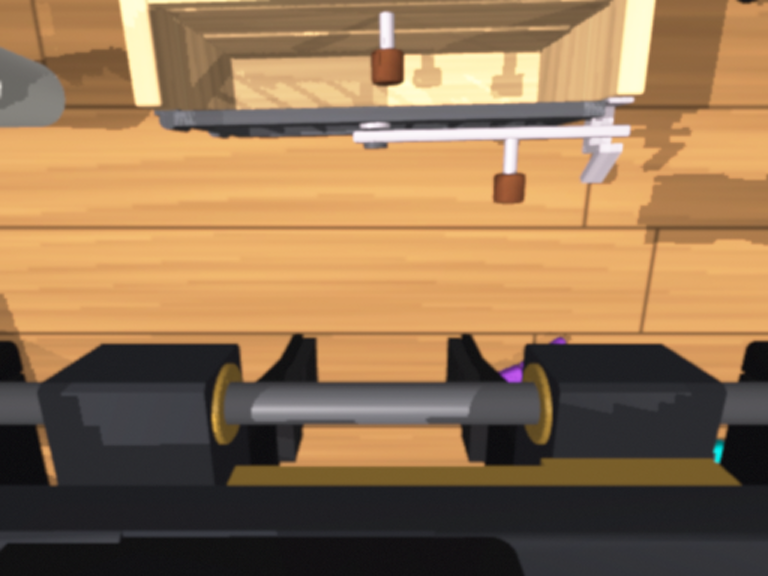

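The picture matches the start: gate line within 0.5 mm, latch bar level behind the catch nose (400,95 native), tray knob home, and the arm clear. Handing in.

```bash
python3 -c "
from h import *
for n in ('house','glue_stick','cup'):
    eyes.read_camera('top')
    print(n,[(round(r['p'],2),np.round(r['pixel'])) for r in models.pinpoint(n,'top')[:3]])
finish_job()"
```

```text
house [(0.84, array([396., 186.]))]
glue_stick [(0.62, array([317., 127.]))]
cup [(0.67, array([121., 162.]))]
the job is handed in; nothing more can be done
```

The cutting tools are locked away, and I handed the job in at about 125 s on the robot's clock. I lifted the latch, swung the gate to 1.8 rad and drew the tray out to its stop. I put the pliers, side cutters and grey knife into their own cut-outs and pressed each one down. There were no scissors on the table. I then pushed the tray home and shut the gate with the latch bar lowered into its catch.

**What went wrong and was fixed:**
- **Pliers:** they first rested on the foam edge, about 4 mm too far forward. I gripped them again, moved them back and reseated them.
- **Tray:** the first push stopped about 2 mm early on the force limit. A second push at 25 N moved nothing, and the tray knob measured the same as at the start.

**Last checks:**
- **Tools:** all three lie flat, with their tops 16 to 18 mm above the tray floor, as their thicknesses require.
- **Gate and latch:** the gate line and latch knob height are within about 0.5 mm of how they started, and the bar lies behind the catch nose.
- **House, glue stick and cup:** they show within a few pixels of where they were first seen in the top view; I did not measure them more closely.

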